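Slide the paper box home down the guide lane

TASK

With the fingertips or the outside of the fingers, push the box of photographic paper along the worktop into the open mouth of the guide lane and straight on down it until it sits squarely against the stop at the far end, then take the hand away. Neither the box nor the robot may touch either side rail, whose lacquer is still soft. The box is only pushed along the worktop, never lifted or tipped, and the things standing around are left where they are.

Things in the scene. Friction and masses are not known exactly. Their poses are not given: they have to be found in the camera images.
- lane: Guide lane fixed to the worktop: two straight aluminium rails, a cross bar (the stop) closing one end, no floor. Origin on the worktop on the centre line; x points from the open mouth (x = -80 mm) into the lane, y to rail_near, z up. Clear width 120 mm (inner faces at y = +60 and -60 mm); rails and stop 20 mm high. x points roughly to the robot's left (room +y), turned up to 0.2 rad.
- stop (a point): Middle of the stop's inner face, at the worktop: x = +90 mm, y = 0 in the lane's frame. The stop is an aluminium angle 112 mm long and 20 mm high that closes the lane's end.
- rail_near: The lane's rail on the robot's side, an aluminium angle 180 mm long, 20 mm high; upright leg 4 mm thick, foot 19 mm wide in all, turned outwards. Origin on the worktop at the middle of its inner face; axes as the lane's.
- rail_far: The lane's rail on the side away from the robot, the mirror image of rail_near. Origin on the worktop at the middle of its inner face; axes as the lane's.
- paper_box: Closed rigid cardboard box, 120 mm long (x), 100 mm wide (y), 55 mm high, 0.25 to 0.5 kg, even faces. Origin at the centre of its underside; z up; x, its long axis, points much as the lane's x. Starts flat on the worktop, front 35 to 60 mm short of the mouth, up to 30 mm off the centre line and turned up to 0.2 rad. Against the stop its origin is at x = +30 mm in the lane's frame.
- cassette: Bystander: 35 mm film cassette standing on end, 25x28 mm, 51 mm tall. Loose. Origin at the centre of its underside.
- loupe: Bystander: black focusing loupe standing upright, 46 mm across, 58 mm tall. Loose. Origin at the centre of its underside.
- film_clip: Bystander: flat steel film clip lying down, 20x68 mm, 19 mm high. Loose. Origin at the centre of its underside.
- tape: Bystander: roll of white cloth tape lying flat, 96 mm across, 24 mm high. Loose. Origin at the centre of its underside.
- reel: Bystander: pale wire film reel standing on its flange, 69 mm across, 44 mm high. Loose. Origin at the centre of its underside.
- dropper: Bystander: small white dropper bottle with a pointed cap, 42 mm across, 113 mm tall. Loose. Origin at the centre of its underside.

How it is judged:
On the way:
1. the front third of the box is between the rails (x of paper_box in the frame of lane above -0.1 m and y of paper_box in the frame of lane between -0.01 and 0.01 m).
At the end, for the whole second after the job is handed in: The box lies flat and at rest between the rails, its front within 5 mm of the stop, its centre within 10 mm of the lane's centre line and its long axis within 0.07 rad of the lane's, touching neither rail (x of paper_box in the frame of lane between 0.025 and 0.034 m and y of paper_box in the frame of lane between -0.01 and 0.01 m and angle between the x axis of paper_box and the x axis of lane, either way round below 0.07 rad and height (world z) of paper_box below 0.004 m and angle between paper_box's own z axis and vertical below 0.05 rad and linear speed of paper_box below 0.01 m/s).
It fails at once if anything (the box or the robot) touches the near rail (contact force between rail_near and anything else above 0.2 N).
It fails at once if anything (the box or the robot) touches the far rail (contact force between rail_far and anything else above 0.2 N).
It fails at once if the box is lifted more than 8 mm off the worktop (height (world z) of paper_box above 0.008 m).
It fails at once if the box is tipped by more than 0.15 rad (angle between paper_box's own z axis and vertical above 0.15 rad).
It fails at once if one of the bystanders is moved more than 15 mm (distance of any of cassette, loupe, film_clip, tape, reel, dropper from where it was at the start of the episode above 0.015 m).
It also fails if it takes over 64 s, if anything falls off the work surface, if the arm or the gripper's body presses on something with over 40 N, if the wrist force passes 120 N, or if a joint passes its speed limit or range.

ROBOT

A 6-joint arm with a two-finger parallel gripper is mounted at the origin on the work surface; the furniture and walls round the work are solid. World frame = base frame: x ahead of the robot, y to its left, z up, the work surface at z = 0. Lengths are in m, angles in rad, forces in N, time in s.
With the tool pointing down it reaches from about 0.35 to 0.875 m from the base axis. Payload 4.2 kg.
Tool frame: the origin (TCP) lies midway between the tips of the shut fingers; the grasp point (between the pads) lies arm.tcp_to_grasp behind it (arm.tcp_to_grasp is the distance from the TCP to the grasp point, in m); z points along the fingers, y is the line along which they close (so a half turn about z gives the same grasp; the last joint's range is limited). The gripper opens to 87 mm and grips with 3 to 60 N. Pads are 19 mm wide; open, the fingers measure 117 mm over their backs; the gripper's body (75 mm by 190 mm) begins 51 mm behind the grasp point.
Start: joints at [1.567, 0.385, 0.008, 0, -1.194, -0.259], TCP at [0.162, 0.604, 0.196] pointing down, gripper open.
Joint ranges: [-3.14, 3.14], [-1.21, 2.06], [-1.07, 1.41], [-3.16, 2.05], [-2.99, -0.16], [-3.1, 3.1]. Speed limits (rad/s): [2.79, 2.79, 3.14, 3.14, 3.14, 3.14].

INTERFACE

Orientations are given as a 3x3 rotation matrix whose columns are the frame's x, y, z axes.
In Python, from workcell import status, imaging, arm gives the robot as it stands.
- The arm moves only by the tool send_rows, never from a script. Its argument "moves" is a list of rows, each a list of 7 numbers: the shift along the tool's x, y, z scaled (see below), then the turn, a rotation vector about the tool's x, y, z scaled (see below), then the closure, from 0 (fully open) to 1 (shut). In form: [[dx, dy, dz, rx, ry, rz, claw], ...]. A call has 1 to 12 rows; each row shifts and turns the commanded pose from where the row before left it, along the tool's axes as they then stand; what a row does not reach is not made up. The controller multiplies each number of a shift by 800 mm and each number of a turn by 5 degrees. A row lasts 1/8 s, in which the tool goes at most 62.5 mm and 10.7 degrees, less where a joint would pass 70% of its speed; a pose out of reach is approached as far as the arm can. A call with a number of a shift or a turn outside -1 to 1 is refused whole. A call with a gripper value outside its range is refused whole. The fingers move at their own pace and stop on an object; "force" is the grip in N (left out, the last holds). Time passes only in rows, so rows that do not move let the fingers close. It gives the time, the measured TCP pose, the force, the opening and the grip force at its end, in the units of the state.
- status.state(): the state, without advancing time (a new reading comes with each control period).
- imaging.grab_frame(name): name is "scene" or "top" or "wrist"; returns (picture, depth): 400x640x3 uint8, red, green, blue; 400x640 float32, m along the optical axis (not along the pixel's ray), 0 where there is no reading.
- imaging.camera_model(name): a dict with "fx", "fy", "cx", "cy" (pixels), "extrinsics" (4x4, takes a point from world to camera coordinates). Camera axes: x right, y down, z forward; pixel columns grow to the right and rows downward; lengths in m; the calibration is good to about 2 mm. A picture is of the moment at which its call begins: read the wrist's pose just before it. camera_model takes no time and is no camera call; for the wrist camera it gives the pose at the moment of the call.
- arm.hand_in(): hands the job in; it is judged then, once.
The state is a dict: "t": time; "joint_pos": joint angles; "dq": joint speeds; "joint_efforts": joint torques, N m; "ee_pos": TCP position; "tcp_rot": TCP orientation; "ft_force": force on the tool from outside, world axes, zero at the start; "wrist_torque": the same for the moment, N m; "width": finger opening in m; "grasp_force": force on a finger pad.
Only numpy, scipy, OpenCV 4.12 (cv2) and the standard library are available. Lean on these libraries where they do the work, as an engineer would, in place of code of your own. Each camera call takes 0.05 s, during which the arm holds its last target. There are 200 camera calls.

## Working session

There is one attempt and no reset: what is moved stays moved. The work goes in short steps, Python scripts to look and compute and a tool call to move; the robot and the scene stay as the last step left them, time stands still between calls to the robot, and variables do not carry over. Pictures are saved under pics/ and viewed, at most 10 in all, crops included, and the job is handed in when it is done.

Besides the shell and the picture viewer there is one more tool, called after "Call:" as name(argument=value, ...) on one line, values as JSON. send_rows: Moves the arm, as the interface text tells. Its arguments: {"type":"object","properties":{"moves":{"type":"array","items":{"type":"array","items":{"type":"number"}}},"force":{"type":"number"}},"required":["moves"]}

```bash
mkdir -p pics; ls
python3 - <<'E'
from workcell import status, imaging, arm
import cv2
s=status.state(); print(s); print(arm.tcp_to_grasp)
for n in("top","scene"):
    p,d=imaging.grab_frame(n); cv2.imwrite(f"pics/{n}0.png",p[:,:,::-1]); 
    print(n,imaging.camera_model(n))
E
```

```text
pics
{'t': 0.0, 'joint_pos': array([ 1.56659275e+00,  3.85601755e-01,  6.60393640e-03, -4.95791720e-04,
       -1.19402345e+00, -2.58596542e-01]), 'dq': array([-3.24711760e-04, -5.35480349e-04,  8.79289476e-05, -3.18403751e-04,
       -1.53655905e-03, -1.97762505e-03]), 'joint_efforts': array([-1.03268168e-03, -3.90665388e+01,  1.87403905e+01,  4.21973526e+00,
        1.09358621e-02, -2.14380366e-04]), 'ee_pos': array([0.16218215, 0.60288895, 0.19482432]), 'tcp_rot': array([[ 9.65618825e-01, -2.59961659e-01, -4.70363731e-04],
       [-2.59962055e-01, -9.65616274e-01, -2.22294219e-03],
       [ 1.23688865e-04,  2.26879155e-03, -9.99997419e-01]]), 'ft_force': array([-0.99071519,  0.18303871, -0.51089056]), 'wrist_torque': array([-0.05692362,  0.033411  ,  0.01404921]), 'grasp_force': 0.0, 'width': 0.08664789460644927}
0.0187
top {'fx': 383.170624306699, 'fy': 383.170624306699, 'cx': 314.357870900619, 'cy': 197.79736035530698, 'extrinsics': array([[-0.02120515, -0.99926753, -0.03185518,  0.02481656],
       [-0.98790396,  0.02583821, -0.15289914,  0.47251429],
       [ 0.15361022,  0.02822761, -0.98772825,  0.88845449],
       [ 0.        ,  0.        ,  0.        ,  1.        ]])}
scene {'fx': 470.8694225656521, 'fy': 470.8694225656521, 'cx': 329.77454012579307, 'cy': 199.57358068221012, 'extrinsics': array([[-0.80477217,  0.59342308,  0.01381303,  0.38349778],
       [ 0.34307636,  0.48400195, -0.80500977, -0.14263365],
       [-0.48439691, -0.64311053, -0.59310073,  1.51279273],
       [ 0.        ,  0.        ,  0.        ,  1.        ]])}
```

View pics/top0.png

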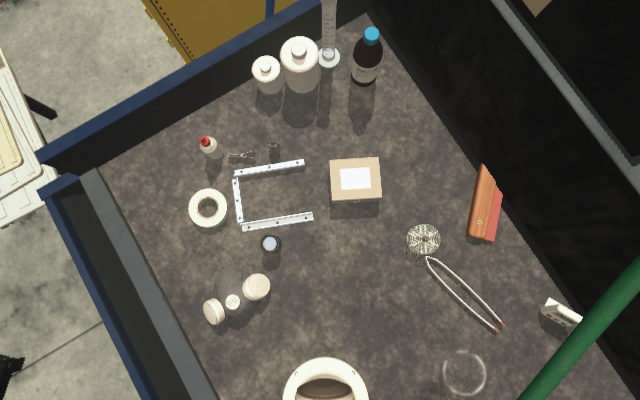

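View pics/scene0.png

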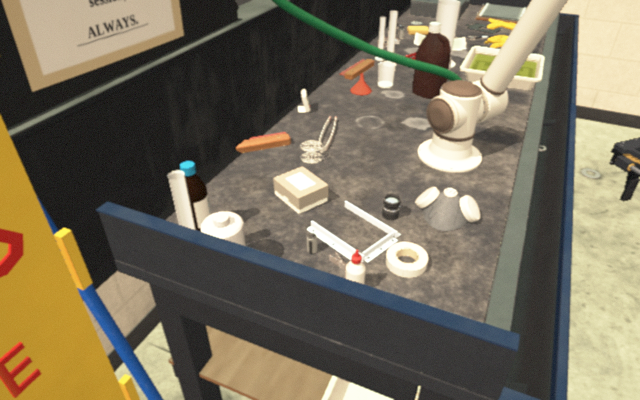

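The top view shows the lane, with its mouth on the right at about u=305–312. Its stop is at u≈237 and the box is at about (356,180). I'll enlarge that area to measure it.

Run:
```python
import cv2
p=cv2.imread("pics/top0.png")[135:265,185:395]
p=cv2.resize(p,None,fx=3.8,fy=3.8,interpolation=cv2.INTER_CUBIC)
for k in range(190,395,20):
    x=int((k-185+.5)*3.8); cv2.line(p,(x,0),(x,8),(0,255,255),1); cv2.putText(p,str(k),(x+2,10),0,.35,(0,255,255))
for k in range(140,265,10):
    y=int((k-135+.5)*3.8); cv2.line(p,(0,y),(8,y),(0,255,255),1); cv2.putText(p,str(k),(10,y+4),0,.35,(0,255,255))
cv2.imwrite("pics/crop0.png",p)
```

```text
(no output)
```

View pics/crop0.png

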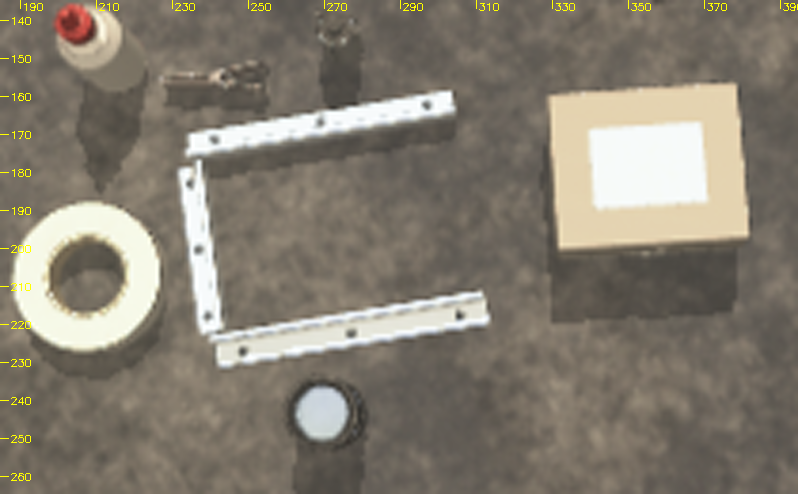

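The crop shows these corners (crop pixels, 3.8x):
- **Box top:** (549,97), (737,84), (749,238), (558,249).
- **Rail inner top edges:** near (210,336)–(483,291), far (190,157)–(455,111).
- **Stop inner edge:** (203,162)–(222,330).

```bash
cat > h.py <<'E'
import numpy as np
from workcell import status, imaging, arm
def w(name,u,v,z,M=None):
    m=M or imaging.camera_model(name); R=m["extrinsics"][:3,:3]; t=m["extrinsics"][:3,3]
    c=-R.T@t; d=R.T@np.array([(u-m["cx"])/m["fx"],(v-m["cy"])/m["fy"],1])
    return c+d*(z-c[2])/d[2]
E
python3 - <<'E'
from h import *
np.set_printoptions(precision=4,suppress=True)
m=imaging.camera_model("top");R=m["extrinsics"][:3,:3];print("cam",-R.T@m["extrinsics"][:3,3])
f=lambda x,y,z:w("top",x/3.8+184.5,y/3.8+134.5,z)[:2]
B=[f(*p,.055) for p in[(549,97),(737,84),(749,238),(558,249)]]
N=[f(*p,.02) for p in[(210,336),(483,291)]];F=[f(*p,.02) for p in[(190,157),(455,111)]]
S=[f(*p,.02) for p in[(203,162),(222,330)]]
ang=lambda a,b:np.arctan2(*(b-a)[::-1])
L=np.linalg.norm
print("box",B,[L(B[i]-B[i-1]) for i in range(4)],"c",sum(B)/4,"ang",ang(B[1],B[0]),ang(B[2],B[3]))
print("near",N,L(N[0]-N[1]),ang(N[1],N[0]));print("far",F,L(F[0]-F[1]),ang(F[1],F[0]));print("stop",S,L(S[0]-S[1]),ang(*S)+np.pi/2)
a=(ang(N[1],N[0])+ang(F[1],F[0]))/2;X=np.array([np.cos(a),np.sin(a)]);Y=np.array([-X[1],X[0]])
print("lane a",a,"widths",[(p-F[0])@Y for p in N],"len",[(p-F[0])@X for p in N+S])
mid=(sum(N)+sum(F))/4; s=(S[0]+S[1])/2
O=mid+X*((s-mid)@X-.09);print("lane O",O,"mouth end check",[(p-O)@X for p in N+F],"box in lane",(sum(B)/4-O)@X,(sum(B)/4-O)@Y)
for n,p in dict(loupe=(321,412,.058),cass=(337,30,.051),reel=((423-184.5)*3.8,(239-134.5)*3.8,.044),tape=(90,277,.024)).items(): q=f(*p);print(n,q,(q-O)@X,(q-O)@Y)
E
```

```text
cam [ 0.3308 -0.0125  0.9506]
box [array([ 0.5609, -0.0239]), array([ 0.5659, -0.1424]), array([ 0.4676, -0.1452]), array([ 0.4638, -0.0269])] [np.float64(0.09721044451457958), np.float64(0.11859896018687736), np.float64(0.09831838083096914), np.float64(0.11840959096732236)] c [ 0.5145 -0.0846] ang 1.612379780895954 1.6030419527844602
near [array([0.4181, 0.1982]), array([0.4429, 0.0215])] 0.17835966694301206 1.7101927859342214
far [array([0.5363, 0.2124]), array([0.5623, 0.0375])] 0.17680633274692137 1.7180813017638135
stop [array([0.5327, 0.2038]), array([0.4218, 0.1904])] 0.11175885343487141 -1.45075389238723
lane a 1.7141370438490173 widths [np.float64(0.11906592565232556), np.float64(0.11976942035627808)] len [np.float64(0.002773293671356777), np.float64(-0.17558498588757956), np.float64(-0.008031732790754231), np.float64(-0.005428178989263989)]
lane O [0.4912 0.1082] mouth end check [np.float64(0.09950324956136589), np.float64(-0.07885502999757046), np.float64(0.09672995589000911), np.float64(-0.0800750015555634)] box in lane -0.19415595354498882 0.004486327133622091
loupe [0.3663 0.1208] 0.03033531304434987 0.121859511206536
cass [0.6101 0.1108] -0.014403175091832886 -0.11806237637322668
reel [ 0.3679 -0.2383] -0.32527250587269224 0.17159317965193593
tape [0.4579 0.2758] 0.1706618595846215 0.009052569679192032
```

Run:
```python
from h import *
p,d=imaging.grab_frame("top");m=imaging.camera_model("top");E=np.linalg.inv(m["extrinsics"])
v,u=np.mgrid[:400,:640];P=np.stack([(u-m["cx"])/m["fx"]*d,(v-m["cy"])/m["fy"]*d,d,d*0+1],-1)@E.T
P=P[...,:3]; ok=d>0
for x in np.arange(.1,.85,.05):
    print("%.2f"%x,[int(1000*P[k][:,2].max()) if (k:=ok&(abs(P[...,0]-x)<.025)&(abs(P[...,1]-y)<.025)).any() else -1 for y in np.arange(-.4,.66,.05)])
```

```text
0.10 [5, 307, 282, 5, 6, 4, 4, 207, 215, 209, 5, 5, 4, 5, 26, 26, -53, 3, 304, 301, -1, -1]
0.15 [336, 335, 6, 6, 5, 5, 4, 5, 5, 5, 7, 5, 4, 5, 24, 25, 24, -41, 332, 246, -1, -1]
0.20 [366, 338, 8, 5, 5, 4, 5, 5, 4, 6, 6, 56, 73, 72, 36, 26, 26, -61, 329, 306, -1, -1]
0.25 [396, 19, 20, 5, 5, 6, 5, 5, 6, 5, 5, 73, 80, 72, 42, 23, 26, 27, -41, 4, 3, -1]
0.30 [402, 18, 22, 20, 5, 5, 5, 5, 5, 6, 5, 66, 62, 41, 6, 5, 24, 26, 24, 2, 5, -1]
0.35 [27, 25, 44, 47, 46, 5, 5, 5, 5, 5, 61, 60, 5, 6, 5, 4, 6, 27, 26, -48, 4, 3]
0.40 [29, 28, 45, 48, 46, 5, 5, 6, 5, 8, 61, 60, 24, 28, 28, 5, 6, 24, 26, 23, 0, 4]
0.45 [29, 27, 5, 4, 5, 57, 60, 59, 20, 23, 23, 23, 23, 29, 28, 5, 6, 5, 25, 26, -54, 4]
0.50 [388, 5, 5, 4, 6, 59, 60, 59, 5, 6, 6, 5, 22, 28, 28, 6, 5, 5, 23, 27, 25, 12]
0.55 [499, 5, 5, 6, 5, 60, 60, 59, 56, 23, 22, 23, 23, 7, 5, 5, 5, 5, 5, 154, 156, 149]
0.60 [538, 530, 6, 4, 5, 5, 5, 5, 5, 5, 53, 21, 21, 113, 98, 5, 5, 4, 155, 156, 156, 152]
0.65 [519, 524, 386, 6, 5, 5, 6, 5, 5, 5, 44, 6, 4, 62, 5, 4, 156, 155, 156, 153, -1, -1]
0.70 [-1, 457, 432, 4, 5, 5, 6, 4, 5, 5, 4, 5, 5, 4, 155, 156, 156, 154, -1, -1, -1, -1]
0.75 [-1, -1, 390, 334, 5, 142, 146, 5, 128, 129, 121, 84, 152, 155, 156, 154, -1, -1, -1, -1, -1, -1]
0.80 [-1, -1, -1, 323, 5, 196, 197, 7, 145, 148, 131, 155, 155, 156, 152, -1, -1, -1, -1, -1, -1, -1]
```

Call:
send_rows(moves=[[0.035,0.042,0,0,0,0,0.43],[0.035,0.042,0,0,0,0,0.43],[0.035,0.042,0,0,0,0,0.43],[0.035,0.042,0,0,0,0,0.43],[0.035,0.042,0,0,0,0,0.43],[0.035,0.042,0,0,0,0,0.43],[0.035,0.042,0,0,0,0,0.43],[0.035,0.042,0,0,0,0,0.43],[0.035,0.042,0,0,0,0,0.43],[0.035,0.042,0,0,0,0,0.43]], force=20)

```text
t: 1.4
ee_pos: [0.3456, 0.2049, 0.196]
tcp_rot: [[0.966, -0.259, 0.0], [-0.259, -0.966, 0.0], [-0.0, -0.0, -1.0]]
ft_force: [0.4, -0.5, 0.7]
width: 0.0496
grasp_force: 0.0
```

Call:
send_rows(moves=[[0.035,0.042,0,0,0,0,0.43],[0.035,0.042,0,0,0,0,0.43],[0.035,0.042,0,0,0,0,0.43],[0.035,0.042,0,0,0,0,0.43],[0.035,0.042,0,0,0,0,0.43],[0.035,0.042,0,0,0,0,0.43],[0.035,0.042,0,0,0,0,0.43],[0.035,0.042,0,0,0,0,0.43],[0.035,0.042,0,0,0,0,0.43],[0.035,0.042,0,0,0,0,0.43]])

```text
t: 2.65
ee_pos: [0.5288, -0.1923, 0.1956]
tcp_rot: [[0.966, -0.26, -0.001], [-0.26, -0.966, 0.0], [-0.001, -0.0, -1.0]]
ft_force: [0.2, 0.9, 0.9]
width: 0.0499
grasp_force: 0.0
```

Call:
send_rows(moves=[[0,0,0,0,0,1,0.43],[0,0,0,0,0,1,0.43],[0,0,0,0,0,1,0.43],[0,0,0,0,0,1,0.43],[0,0,0,0,0,1,0.43],[0,0,0,0,0,1,0.43],[0,0,0,0,0,1,0.43],[0,0,0,0,0,1,0.43],[0,0,0,0,0,1,0.43],[0,0,0,0,0,1,0.43],[0,0,0,0,0,1,0.43],[0,0,0,0,0,1,0.43]])

```text
t: 4.15
ee_pos: [0.5283, -0.1908, 0.1956]
tcp_rot: [[0.255, -0.967, -0.001], [-0.967, -0.255, 0.0], [-0.0, 0.001, -1.0]]
ft_force: [-0.0, -0.6, 0.0]
width: 0.0495
grasp_force: 0.0
```

Call:
send_rows(moves=[[0,0,0,0,0,0.7,0.43],[0,0,0,0,0,0.7,0.43],[0,0,0,0,0,0,0.43]])

```text
t: 4.53
ee_pos: [0.5283, -0.1908, 0.1956]
tcp_rot: [[0.139, -0.99, -0.001], [-0.99, -0.139, 0.0], [-0.0, 0.001, -1.0]]
ft_force: [0.2, 0.3, 0.5]
width: 0.0494
grasp_force: 0.0
```

```bash
cat >> h.py <<'E'
O=np.array([.4912,.1082]);a=1.712;X=np.array([np.cos(a),np.sin(a)]);Y=np.array([-X[1],X[0]])
def where():
    s=status.state();p=s["ee_pos"];R=s["tcp_rot"];q=p[:2]-O
    print("t %.2f"%s["t"],"TCP",p.round(4),"lane %.4f %.4f"%(q@X,q@Y),"tool y err rad %.4f"%np.arctan2(R[:2,1]@X,R[:2,1]@Y),"width %.4f"%s["width"],"F",s["ft_force"].round(1))
    return s
E
python3 - <<'E'
from h import *
import cv2
s=where();print(s["joint_pos"].round(2),s["tcp_rot"].round(3))
p,d=imaging.grab_frame("wrist");cv2.imwrite("pics/w1.png",p[:,:,::-1])
E
```

```text
t 4.53 TCP [ 0.5283 -0.1908  0.1956] lane -0.3012 0.0053 tool y err rad 0.0019 width 0.0494 F [0.2 0.3 0.5]
[-0.06  0.28 -0.15 -0.   -1.14  0.2 ] [[ 0.139 -0.99  -0.001]
 [-0.99  -0.139  0.   ]
 [-0.     0.001 -1.   ]]
```

Call:
send_rows(moves=[[0,-0.003,0.05,0,0,0,0.43],[0,-0.0036,0.05,0,0,0,0.43],[0,0,0.05,0,0,0,0.43],[0,0,0.04,0,0,0,0.43],[0,0,0.02,0,0,0,0.43],[0,0,0,0,0,0,0.43]])

```text
t: 5.32
ee_pos: [0.5333, -0.1902, 0.0272]
tcp_rot: [[0.139, -0.99, -0.002], [-0.99, -0.139, -0.0], [-0.0, 0.002, -1.0]]
ft_force: [-0.8, -0.7, 0.7]
width: 0.0494
grasp_force: 0.0
```

Call:
send_rows(moves=[[-0.007,0,0,0,0,0,0.43],[-0.007,0,0,0,0,0,0.43],[-0.007,0,0,0,0,0,0.43],[-0.007,0,0,0,0,0,0.43],[-0.007,0,0,0,0,0,0.43],[-0.007,0,0,0,0,0,0.43],[-0.007,0,0,0,0,0,0.43],[-0.007,0,0,0,0,0,0.43],[-0.007,0,0,0,0,0,0.43],[0,0,0,0,0,0,0.43]])

```text
t: 6.58
ee_pos: [0.5276, -0.1399, 0.0289]
tcp_rot: [[0.139, -0.99, 0.002], [-0.99, -0.139, -0.0], [0.001, -0.002, -1.0]]
ft_force: [1.1, -1.4, 6.7]
width: 0.0492
grasp_force: 3.1
```

```bash
cat >> h.py <<'E'
import cv2
def crop(n):
    p,d=imaging.grab_frame("top");p=cv2.resize(np.ascontiguousarray(p[135:265,185:395,::-1]),None,fx=3.8,fy=3.8,interpolation=cv2.INTER_CUBIC)
    cv2.imwrite(f"pics/{n}.png",p)
def box(C):
    B=[w("top",x/3.8+184.5,y/3.8+134.5,.055)[:2]-O for x,y in C];c=sum(B)/4
    an=[np.arctan2((B[i]-B[j])@Y,(B[i]-B[j])@X) for i,j in((0,1),(3,2))]
    print("box lane",c@X,c@Y,"ang",an,"sides",[np.linalg.norm(B[i]-B[i-1]).round(4) for i in range(4)])
E
python3 -c "
from h import *
where();crop('c1')"
```

```text
t 6.58 TCP [ 0.5276 -0.1399  0.0289] lane -0.2508 -0.0012 tool y err rad 0.0013 width 0.0492 F [ 1.1 -1.4  6.7]
```

View pics/c1.png

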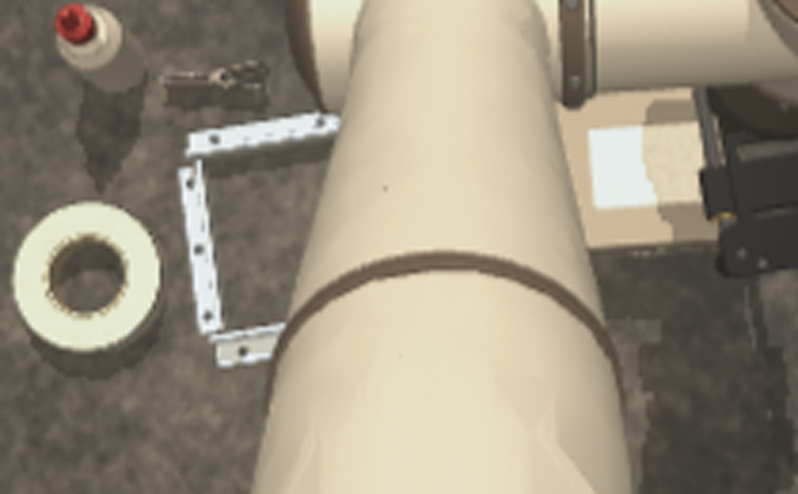

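The arm now hides most of the box from the top camera. The label's left edge is still at about (590–597, 130–208), so the box seems hardly to have moved. I'll check with the wrist and scene cameras before pushing on.

```bash
python3 -c "
from h import *
p,d=imaging.grab_frame('wrist');q,e=imaging.grab_frame('scene')
q=cv2.resize(np.ascontiguousarray(q[120:270,240:480]),None,fx=2.5,fy=2.5,interpolation=cv2.INTER_CUBIC)
p=cv2.resize(p,(480,300));o=np.zeros((300+375,600,3),np.uint8);o=np.zeros((375,600,3),np.uint8)
o[:]=q;cv2.imwrite('pics/s1.png',o[:,:,::-1]);cv2.imwrite('pics/w1.png',p[:,:,::-1])
h=np.zeros((600,600,3),np.uint8);h[:375]=q;h[375:]=cv2.resize(p,(600,375))[75:300];cv2.imwrite('pics/b1.png',h[:,:,::-1])
where()"
```

```text
t 6.72 TCP [ 0.5276 -0.1399  0.0288] lane -0.2508 -0.0011 tool y err rad 0.0015 width 0.0498 F [ 0.3 -1.9  6.5]
```

View pics/b1.png

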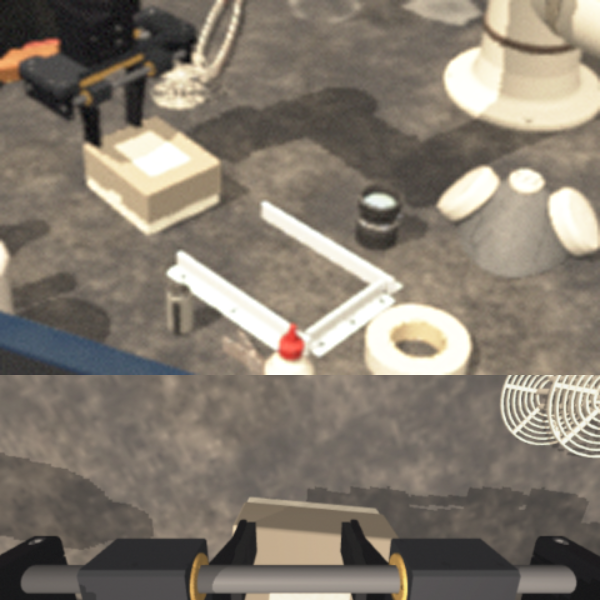

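The upward force of 6.5 N with no box motion is odd. I'll check with depth where the fingertips and the box's back edge really are.

```bash
cat >> h.py <<'E'
def cloud(n):
    p,d=imaging.grab_frame(n);m=imaging.camera_model(n);E=np.linalg.inv(m["extrinsics"])
    v,u=np.mgrid[:400,:640];P=(np.stack([(u-m["cx"])/m["fx"]*d,(v-m["cy"])/m["fy"]*d,d,d*0+1],-1)@E.T)[...,:3]
    q=P[...,:2]-O;return p,d,np.stack([q@X,q@Y,P[...,2]],-1)
E
python3 - <<'E'
from h import *
np.set_printoptions(precision=3,suppress=True,linewidth=200)
for n in("wrist","scene"):
    p,d,P=cloud(n);dark=p.max(2)<70
    k=(d>0)&(abs(P[...,0]+.25)<.1)&(abs(P[...,1])<.08)&(P[...,2]>.012)
    print(n,k.sum())
    for x in np.arange(-.30,-.10,.01):
        print("%.2f"%x,[(int(1000*P[j][:,2].min()),int(1000*np.median(P[j][:,2])),int(1000*P[j][:,2].max())) if (j:=k&(abs(P[...,0]-x)<.005)&(abs(P[...,1]-y)<.005)).sum()>2 else 0 for y in np.arange(-.06,.07,.01)])
m=imaging.camera_model("wrist");c=np.linalg.inv(m["extrinsics"])[:3,3];print("wcam lane",(c[:2]-O)@X,(c[:2]-O)@Y,c[2])
E
```

```text
wrist 91884
-0.30 [0, 0, 0, 0, 0, 0, 0, 0, 0, 0, 0, 0, 0]
-0.29 [(129, 142, 150), (129, 142, 150), (129, 142, 150), (128, 142, 150), 0, 0, 0, 0, 0, (129, 142, 150), (128, 142, 150), (129, 142, 150), (129, 142, 149)]
-0.28 [(138, 159, 168), (147, 149, 168), (147, 149, 168), (128, 147, 167), (136, 142, 168), (136, 142, 168), (136, 142, 168), (136, 142, 168), (136, 142, 168), (127, 148, 168), (146, 149, 169), (147, 148, 168), (137, 159, 168)]
-0.27 [(147, 161, 168), (147, 158, 168), (147, 159, 168), (129, 159, 167), (140, 161, 167), (140, 161, 168), (140, 161, 167), (141, 161, 168), (141, 161, 168), (129, 157, 168), (147, 159, 168), (147, 159, 168), (147, 162, 168)]
-0.26 [0, 0, (15, 84, 102), (15, 85, 147), (15, 38, 54), 0, 0, 0, (54, 79, 101), (54, 92, 141), (88, 98, 103), 0, 0]
-0.25 [0, 0, (52, 53, 55), (12, 105, 129), (13, 51, 56), (12, 48, 56), (12, 47, 56), (12, 46, 56), (12, 52, 105), (15, 110, 130), (12, 39, 55), (12, 41, 56), (15, 37, 53)]
-0.24 [0, 0, 0, (53, 104, 119), (53, 54, 56), (53, 54, 56), (53, 54, 56), (53, 54, 56), (53, 55, 105), (102, 105, 118), (53, 54, 55), (53, 
[... 3229 characters left out ...]
, 399), (54, 400, 403), (55, 229, 403), (55, 57, 402), (52, 57, 58), (53, 56, 59), (52, 56, 58), (53, 56, 57), 0, 0]
-0.16 [0, (12, 348, 388), (52, 388, 394), (54, 397, 401), (53, 400, 402), (54, 57, 402), (53, 56, 402), (54, 55, 56), (52, 55, 57), (54, 56, 57), (54, 55, 57), (54, 55, 57), 0]
-0.15 [0, (18, 54, 383), (53, 388, 397), (54, 56, 400), (53, 57, 404), (54, 55, 56), (53, 54, 55), (55, 55, 56), 0, (54, 56, 57), (53, 55, 56), 0, 0]
-0.14 [0, 0, 0, 0, 0, 0, 0, 0, 0, 0, 0, 0, 0]
-0.13 [0, 0, 0, 0, 0, 0, 0, 0, 0, 0, 0, 0, 0]
-0.12 [0, 0, 0, 0, 0, 0, 0, 0, 0, 0, 0, 0, 0]
-0.11 [0, 0, 0, 0, 0, 0, 0, 0, 0, 0, 0, 0, 0]
wcam lane -0.3318583932909103 -0.0006799257856528185 0.21748646444306008
```

The depth shows the tips ending at z≈54 mm, resting on the box's back edge, while the TCP reads 29 mm. So the half-open tips sit higher than the TCP. I'll lift, back off and measure the tip height.

Call:
send_rows(moves=[[0,0,-0.01,0,0,0,0.43],[0,0,-0.02,0,0,0,0.43],[0.03,0,0,0,0,0,0.43],[0.03,0,0,0,0,0,0.43],[0,0,0,0,0,0,0.43]])

```text
t: 7.45
ee_pos: [0.5335, -0.1886, 0.0525]
tcp_rot: [[0.136, -0.991, 0.001], [-0.991, -0.136, 0.0], [-0.0, -0.001, -1.0]]
ft_force: [-0.4, -0.6, 0.0]
width: 0.0493
grasp_force: 0.0
```

Run:
```python
from h import *
np.set_printoptions(precision=3,suppress=True,linewidth=200)
s=where();T=(s["ee_pos"][:2]-O);tx,ty=T@X,T@Y
for n in("wrist","scene"):
    p,d,P=cloud(n)
    k=(d>0)&(abs(P[...,0]-tx)<.02)&(abs(P[...,1]-ty)<.07)&(P[...,2]>.012)&(P[...,2]<.14)
    for y in np.arange(-.06,.07,.005):
        j=k&(abs(P[...,1]-ty-y)<.0025)
        if j.sum()>3: q=P[j];i=np.argsort(q[:,2])[:5];print(n,"%.3f"%y,j.sum(),"lowest",q[i][:,2],"x",q[i][:,0]-tx)
    if n=="wrist":
        cv2.imwrite("pics/w2.png",p[150:,:,::-1])
        b=(d>0)&(abs(P[...,2]-.054)<.006)&(abs(P[...,0]+.2)<.07)&(abs(P[...,1])<.07)
        q=P[b];print([ (round(y,3),q[abs(q[:,1]-y)<.003][:,0].min().round(4)) for y in np.arange(-.05,.06,.01) if (abs(q[:,1]-y)<.003).any()], q[:,1].min(),q[:,1].max())
```

```text
t 7.45 TCP [ 0.533 -0.189  0.052] lane -0.2998 -0.0001 tool y err rad 0.0048 width 0.0493 F [-0.4 -0.6  0. ]
wrist -0.040 11 lowest [0.121 0.121 0.122 0.122 0.124] x [-0.008 -0.009 -0.009 -0.008 -0.008]
wrist -0.035 265 lowest [0.079 0.08  0.081 0.081 0.084] x [-0.009 -0.009 -0.009 -0.008 -0.009]
wrist -0.030 885 lowest [0.078 0.078 0.078 0.079 0.079] x [-0.009 -0.009 -0.009 -0.007 -0.007]
wrist -0.025 821 lowest [0.078 0.079 0.079 0.079 0.079] x [-0.    -0.007 -0.002 -0.     0.011]
wrist 0.025 704 lowest [0.078 0.078 0.078 0.079 0.079] x [ 0.012 -0.001  0.012 -0.007 -0.002]
wrist 0.030 914 lowest [0.078 0.078 0.079 0.079 0.079] x [-0.008 -0.008 -0.007 -0.007 -0.008]
wrist 0.035 337 lowest [0.079 0.079 0.079 0.08  0.08 ] x [-0.009 -0.008 -0.008 -0.008 -0.008]
wrist 0.040 30 lowest [0.118 0.118 0.119 0.12  0.12 ] x [-0.008 -0.008 -0.008 -0.008 -0.008]
[(np.float64(-0.04), np.float64(-0.2404)), (np.float64(-0.03), np.float64(-0.2415)), (np.float64(-0.02), np.float64(-0.2409)), (np.float64(-0.01), np.float64(-0.2406)), (np.float64(0.0), np.float64(-0.2409)), (np.float64(0.01), np.float6
[... 343 characters left out ...]
.11  0.111 0.113 0.114] x [-0.008 -0.008  0.001  0.006 -0.002]
scene -0.035 57 lowest [0.08  0.081 0.083 0.083 0.083] x [ 0.006  0.009 -0.004  0.006 -0.01 ]
scene -0.030 17 lowest [0.078 0.082 0.085 0.088 0.09 ] x [ 0.007  0.008 -0.009  0.012  0.01 ]
scene -0.025 6 lowest [0.097 0.099 0.107 0.116 0.124] x [0.008 0.006 0.009 0.009 0.005]
scene 0.020 22 lowest [0.083 0.086 0.089 0.091 0.091] x [-0.001 -0.001 -0.003 -0.005  0.01 ]
scene 0.025 72 lowest [0.079 0.081 0.081 0.081 0.082] x [ 0.001 -0.01   0.011 -0.001  0.01 ]
scene 0.030 33 lowest [0.081 0.091 0.094 0.1   0.1  ] x [0.011 0.011 0.011 0.01  0.009]
scene 0.035 13 lowest [0.082 0.084 0.095 0.111 0.118] x [0.008 0.007 0.009 0.009 0.009]
```

View pics/w2.png

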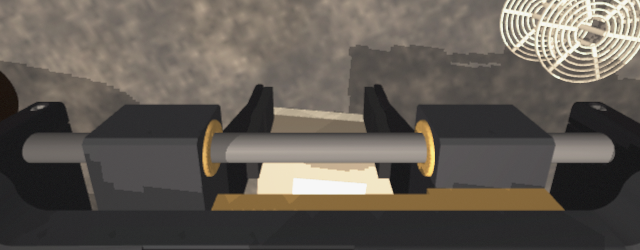

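The half-open tips are a steady 26 mm above the reported TCP (tips at 78 mm with the TCP at 52 mm). The fingers span ±37 mm in y and about ±11 mm in x. I'll put the TCP at z≈0, so the tips are at about 26 mm: above the rails and below the box top.

Call:
send_rows(moves=[[0,0,0.03,0,0,0,0.43],[0,0,0.025,0,0,0,0.43],[0,0,0.01,0,0,0,0.43],[0,0,0,0,0,0,0.43]])

```text
t: 8.05
ee_pos: [0.5333, -0.1873, -0.0002]
tcp_rot: [[0.139, -0.99, -0.001], [-0.99, -0.139, 0.0], [-0.0, 0.001, -1.0]]
ft_force: [-1.1, 0.7, 0.5]
width: 0.0497
grasp_force: 0.0
```

Call:
send_rows(moves=[[-0.007,0,0,0,0,0,0.43],[-0.007,0,0,0,0,0,0.43],[-0.007,0,0,0,0,0,0.43],[-0.007,0,0,0,0,0,0.43],[-0.007,0,0,0,0,0,0.43],[-0.007,0,0,0,0,0,0.43],[-0.007,0,0,0,0,0,0.43],[-0.007,0,0,0,0,0,0.43],[-0.007,0,0,0,0,0,0.43],[0,0,0,0,0,0,0.43]])

```text
t: 9.3
ee_pos: [0.5259, -0.1373, -0.0002]
tcp_rot: [[0.139, -0.99, -0.001], [-0.99, -0.139, 0.0], [-0.0, 0.001, -1.0]]
ft_force: [-0.0, -0.2, -0.6]
width: 0.0494
grasp_force: 0.0
```

Run:
```python
from h import *
where()
T=[cloud(n) for n in("wrist","top","scene")]
for n,(p,d,P) in zip(("wrist","top","scene"),T):
    k=(d>0)&(abs(P[...,2]-.055)<.006)&(P[...,0]<-.05)&(P[...,0]>-.28)&(abs(P[...,1])<.08)
    q=P[k].astype(np.float64)
    print(n,len(q),q[:,0].min(),q[:,0].max())
    for x in np.arange(-.25,-.10,.015):
        r=q[abs(q[:,0]-x)<.004]
        if len(r)>5: print("  x %.3f y %.4f %.4f"%(x,r[:,1].min(),r[:,1].max()))
    f=(d>0)&(P[...,2]<.045)&(P[...,2]>.012)&(abs(P[...,1])<.06)&(P[...,0]<-.05)&(P[...,0]>-.28);r=P[f]
    if n=="wrist": print("back face fit",len(r),np.polyfit(r[:,1],r[:,0],1))
```

```text
t 9.30 TCP [ 5.259e-01 -1.373e-01 -2.000e-04] lane -0.2480 0.0002 tool y err rad 0.0021 width 0.0494 F [-0.  -0.2 -0.6]
wrist 4981 -0.25842254740440107 -0.2094762302383617
  x -0.250 y -0.0254 0.0263
  x -0.220 y -0.0350 0.0357
back face fit 3103 [ 0.03475021 -0.24070991]
top 1271 -0.23458942606105063 -0.13971626859122613
  x -0.235 y -0.0122 0.0515
  x -0.220 y -0.0304 0.0588
  x -0.205 y -0.0325 0.0589
  x -0.190 y -0.0324 0.0591
  x -0.175 y -0.0349 0.0586
  x -0.160 y -0.0322 0.0585
  x -0.145 y -0.0300 0.0586
scene 1053 -0.2582730955948036 -0.11278052553491216
  x -0.250 y -0.0393 0.0254
  x -0.235 y -0.0433 0.0568
  x -0.220 y -0.0447 0.0562
  x -0.205 y -0.0437 0.0572
  x -0.190 y -0.0441 0.0555
  x -0.175 y -0.0428 0.0562
  x -0.160 y -0.0434 0.0549
  x -0.145 y -0.0430 0.0564
  x -0.130 y -0.0445 0.0555
  x -0.115 y -0.0419 0.0528
```

The box is now square to the lane but about 8 mm off-centre toward the near side (+y). Its front is still 38 mm short of the mouth, so I'll go round and push its near side face by that amount with the outside of a finger.

Call:
send_rows(moves=[[0.015,0,0,0,0,0,0.43],[0.015,0,0,0,0,0,0.43],[0,0,-0.04,0,0,0,0.43],[0,0,-0.04,0,0,0,0.43],[-0.029,0.035,0,0,0,0,0.43],[-0.029,0.035,0,0,0,0,0.43],[-0.029,0.035,0,0,0,0,0.43],[-0.03,0.035,0,0,0,0,0.43],[0,0,0,0,0,0,0.43]])

```text
t: 10.58
ee_pos: [0.4038, -0.0845, 0.0641]
tcp_rot: [[0.139, -0.99, -0.001], [-0.99, -0.139, 0.0], [-0.0, 0.001, -1.0]]
ft_force: [-0.0, 0.2, 0.6]
width: 0.0495
grasp_force: 0.0
```

```bash
cat >> h.py <<'E'
def box2():
    for n in("top","scene"):
        p,d,P=cloud(n)
        k=(d>0)&(abs(P[...,2]-.055)<.004)&(P[...,0]<.1)&(P[...,0]>-.29)&(abs(P[...,1])<.075)&(p.max(2)>80)
        u,v=np.nonzero(k)[::-1]
        q=P[k];(c,sz,an)=cv2.minAreaRect((q[:,:2]*1000).astype(np.float32))
        print(n,len(q),"rect centre mm",np.round(c,1),"size",np.round(sz,1),"ang",round(an,2))
        for x in np.arange(-.25,.09,.03):
            r=q[abs(q[:,0]-x)<.004]
            if len(r)>8: print("  x %.3f y %.4f %.4f"%(x,*np.percentile(r[:,1],[1,99])))
E
python3 -c "
from h import *
where();box2()"
```

```text
t 10.57 TCP [ 0.4038 -0.0845  0.0641] lane -0.1785 0.1137 tool y err rad 0.0019 width 0.0495 F [-0.   0.2  0.6]
top 699 rect centre mm [-177.2  -14.5] size [120.4  54.1] ang 0.86
  x -0.220 y -0.0400 -0.0140
  x -0.190 y -0.0399 -0.0139
  x -0.160 y -0.0398 -0.0141
  x -0.130 y -0.0403 0.0117
scene 968 rect centre mm [-176.1    6.8] size [122.5 103.3] ang 0.24
  x -0.220 y -0.0449 0.0561
  x -0.190 y -0.0428 0.0553
  x -0.160 y -0.0431 0.0519
  x -0.130 y -0.0429 0.0568
```

Call:
send_rows(moves=[[0,0,0.04,0,0,0,0.43],[0,0,0.04,0,0,0,0.43],[0,-0.006,0,0,0,0,0.43],[0,-0.006,0,0,0,0,0.43],[0,-0.006,0,0,0,0,0.43],[0,-0.004,0,0,0,0,0.43],[0,-0.004,0,0,0,0,0.43],[0,-0.003,0,0,0,0,0.43],[0,0,0,0,0,0,0.43]])

```text
t: 11.8
ee_pos: [0.4251, -0.082, 0.0005]
tcp_rot: [[0.137, -0.991, -0.006], [-0.991, -0.137, -0.001], [0.0, 0.007, -1.0]]
ft_force: [-6.9, -2.3, 8.6]
width: 0.0497
grasp_force: 4.7
```

```bash
python3 -c "
from h import *
where();box2()"
```

```text
t 11.80 TCP [ 0.4251 -0.082   0.0005] lane -0.1790 0.0922 tool y err rad 0.0036 width 0.0497 F [-6.9 -2.3  8.6]
top 483 rect centre mm [-177.1  -25.3] size [120.1  38.4] ang 1.29
  x -0.220 y -0.0435 -0.0277
  x -0.190 y -0.0425 -0.0242
  x -0.160 y -0.0430 -0.0240
  x -0.130 y -0.0423 -0.0061
scene 942 rect centre mm [-175.6    4.2] size [104.1 121.8] ang 89.5
  x -0.220 y -0.0465 0.0431
  x -0.190 y -0.0462 0.0539
  x -0.160 y -0.0454 0.0501
  x -0.130 y -0.0469 0.0522
```

Call:
send_rows(moves=[[0,-0.002,0,0,0,0,0.43],[0,-0.002,0,0,0,0,0.43],[0,-0.002,0,0,0,0,0.43],[0,0,0,0,0,0,0.43]])

```text
t: 12.4
ee_pos: [0.4306, -0.0811, 0.0005]
tcp_rot: [[0.137, -0.991, -0.004], [-0.991, -0.137, -0.0], [-0.0, 0.004, -1.0]]
ft_force: [-1.3, -0.5, -1.1]
width: 0.0495
grasp_force: 0.8
```

```bash
python3 -c "
from h import *
where();box2()"
```

```text
t 12.40 TCP [ 0.4306 -0.0811  0.0005] lane -0.1789 0.0866 tool y err rad 0.0034 width 0.0495 F [-1.3 -0.5 -1.1]
top 478 rect centre mm [-176.8  -31.8] size [119.7  38.1] ang 0.55
  x -0.220 y -0.0501 -0.0348
  x -0.190 y -0.0499 -0.0298
  x -0.160 y -0.0502 -0.0294
  x -0.130 y -0.0502 -0.0126
scene 958 rect centre mm [-176.4   -2.7] size [104.3 123.5] ang 89.46
  x -0.220 y -0.0528 0.0370
  x -0.190 y -0.0518 0.0443
  x -0.160 y -0.0519 0.0465
  x -0.130 y -0.0525 0.0450
```

Call:
send_rows(moves=[[0,0.02,0,0,0,0,0.43],[0,0,-0.04,0,0,0,0.43],[0,0,-0.04,0,0,0,0.43],[0.032,-0.032,0,0,0,0,0.43],[0.032,-0.032,0,0,0,0,0.43],[0.032,-0.032,0,0,0,0,0.43],[0.032,-0.032,0,0,0,0,0.43],[0,0,0,0,0,0,0.43],[0,0,0.04,0,0,0,0.43],[0,0,0.04,0,0,0,0.43],[0,0,0,0,0,0,0.43]])

```text
t: 13.88
ee_pos: [0.5304, -0.1694, -0.0021]
tcp_rot: [[0.138, -0.99, -0.006], [-0.99, -0.138, 0.001], [-0.001, 0.006, -1.0]]
ft_force: [0.2, -0.0, 1.6]
width: 0.0494
grasp_force: 0.0
```

Call:
send_rows(moves=[[-0.008,0,0,0,0,0,0.43],[-0.008,0,0,0,0,0,0.43],[-0.008,0,0,0,0,0,0.43],[-0.006,0,0,0,0,0,0.43],[-0.006,0,0,0,0,0,0.43],[-0.006,0,0,0,0,0,0.43],[-0.006,0,0,0,0,0,0.43],[-0.006,0,0,0,0,0,0.43],[0,0,0,0,0,0,0.43]])

```text
t: 15.0
ee_pos: [0.5273, -0.1268, -0.0001]
tcp_rot: [[0.138, -0.99, -0.0], [-0.99, -0.138, 0.0], [-0.0, 0.0, -1.0]]
ft_force: [-0.3, -0.1, 0.1]
width: 0.05
grasp_force: 0.0
```

```bash
python3 -c "
from h import *
where();box2();crop('c2')
p,d,P=cloud('scene')
k=(d>0)&(abs(P[...,2]-.02)<.004)&(abs(abs(P[...,1])-.06)<.02)&(P[...,0]>-.075)&(P[...,0]<.08)&(p.min(2)>150)
for x in np.arange(-.07,.08,.02):
    r=P[k&(abs(P[...,0]-x)<.01)];print('%.2f'%x,[np.percentile(z,[2,50,98]).round(4) for z in (r[r[:,1]>0][:,1],r[r[:,1]<0][:,1]) if len(z)])
"
```

```text
t 15.00 TCP [ 5.273e-01 -1.268e-01 -1.000e-04] lane -0.2377 -0.0027 tool y err rad 0.0024 width 0.0500 F [-0.3 -0.1  0.1]
top 1172 rect centre mm [-173.5    5.9] size [83.7 98.8] ang 89.53
  x -0.220 y -0.0140 0.0128
  x -0.190 y -0.0324 0.0466
  x -0.160 y -0.0344 0.0461
  x -0.130 y -0.0349 0.0464
scene 991 rect centre mm [-167.6   -3.8] size [127.7 104.7] ang 0.19
  x -0.220 y -0.0549 0.0435
  x -0.190 y -0.0530 0.0445
  x -0.160 y -0.0525 0.0423
  x -0.130 y -0.0540 0.0455
-0.07 [array([0.056 , 0.0593, 0.062 ]), array([-0.0671, -0.0637, -0.0604])]
-0.05 [array([0.0565, 0.0591, 0.062 ]), array([-0.0668, -0.0646, -0.0606])]
-0.03 [array([0.0573, 0.0589, 0.0616]), array([-0.0661, -0.0643, -0.0618])]
-0.01 [array([0.0573, 0.0591, 0.0614]), array([-0.0672, -0.0655, -0.061 ])]
0.01 [array([0.056 , 0.0582, 0.0621]), array([-0.0669, -0.0639, -0.0614])]
0.03 [array([0.0571, 0.0602, 0.0618]), array([-0.0669, -0.0648, -0.0633])]
0.05 [array([0.0571, 0.0587, 0.0635]), array([-0.0671, -0.0643, -0.0624])]
0.07 [array([0.0571, 0.0589, 0.0617]), array([-0.0666, -0.0648, -0.0615])]
```

Call:
send_rows(moves=[[-0.0065,0.0003,0,0,0,0,0.43],[-0.0065,0.0003,0,0,0,0,0.43],[-0.0065,0.0003,0,0,0,0,0.43],[-0.0065,0.0003,0,0,0,0,0.43],[-0.0065,0.0003,0,0,0,0,0.43],[-0.0065,0.0003,0,0,0,0,0.43],[-0.0065,0.0003,0,0,0,0,0.43],[0,0,0,0,0,0,0.43]])

```text
t: 16.2
ee_pos: [0.5207, -0.0908, 0.0]
tcp_rot: [[0.139, -0.99, 0.0], [-0.99, -0.139, 0.0], [-0.0, -0.0, -1.0]]
ft_force: [0.0, -0.5, -0.4]
width: 0.0493
grasp_force: 0.0
```

```bash
python3 -c "
from h import *
where();box2();crop('c2')
"
```

```text
t 16.20 TCP [ 0.5207 -0.0908  0.    ] lane -0.2012 -0.0012 tool y err rad 0.0020 width 0.0493 F [ 0.  -0.5 -0.4]
top 1243 rect centre mm [-126.6    4.9] size [ 89.1 112.7] ang 89.98
  x -0.160 y -0.0222 0.0482
  x -0.130 y -0.0227 0.0484
  x -0.100 y -0.0368 0.0482
  x -0.070 y -0.0191 0.0478
scene 1038 rect centre mm [-137.   -2.] size [139.6 102.5] ang 0.39
  x -0.190 y -0.0491 0.0460
  x -0.160 y -0.0501 0.0459
  x -0.130 y -0.0518 0.0459
  x -0.100 y -0.0508 0.0441
  x -0.070 y -0.0498 0.0442
```

View pics/c2.png

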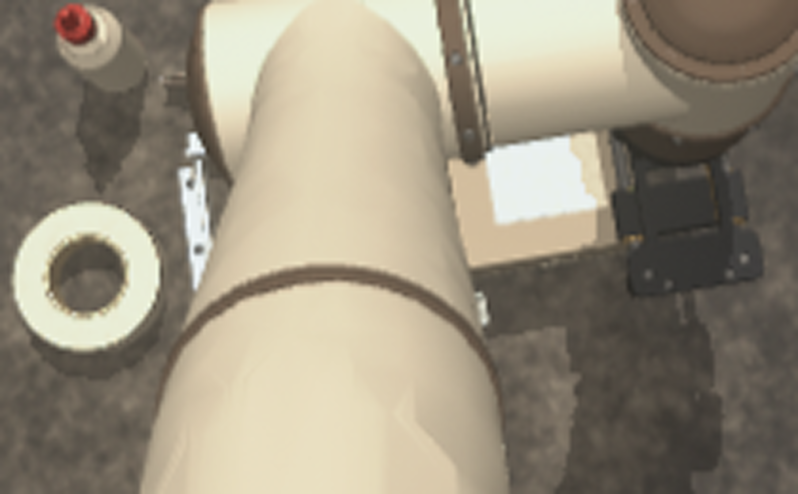

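The near edge of the box runs (478,268)–(608,243), parallel to the lane, and the front is just entering the mouth. Both cameras put the box within about 1.5 mm of the lane centre and square to it, so I'll push on.

Call:
send_rows(moves=[[-0.0075,0,0,0,0,0,0.43],[-0.0075,0,0,0,0,0,0.43],[-0.0075,0,0,0,0,0,0.43],[-0.0075,0,0,0,0,0,0.43],[-0.0075,0,0,0,0,0,0.43],[-0.0075,0,0,0,0,0,0.43],[-0.0075,0,0,0,0,0,0.43],[-0.0075,0,0,0,0,0,0.43],[-0.0075,0,0,0,0,0,0.43],[0,0,0,0,0,0,0.43]])

```text
t: 17.6
ee_pos: [0.513, -0.0371, -0.0002]
tcp_rot: [[0.138, -0.99, -0.0], [-0.99, -0.138, 0.001], [-0.001, 0.0, -1.0]]
ft_force: [-1.3, -0.9, -0.6]
width: 0.0496
grasp_force: 0.0
```

```bash
python3 -c "
from h import *
where();box2()
"
```

```text
t 17.60 TCP [ 5.13e-01 -3.71e-02 -2.00e-04] lane -0.1470 -0.0012 tool y err rad 0.0023 width 0.0496 F [-1.3 -0.9 -0.6]
top 1011 rect centre mm [-75.9  16.6] size [119.4  65.6] ang 0.1
  x -0.100 y -0.0146 0.0486
  x -0.070 y -0.0119 0.0482
  x -0.040 y -0.0087 0.0482
scene 1120 rect centre mm [-84.7  -2.1] size [103.8 142.1] ang 89.31
  x -0.130 y -0.0498 0.0457
  x -0.100 y -0.0512 0.0459
  x -0.070 y -0.0508 0.0467
  x -0.040 y -0.0516 0.0450
```

Call:
send_rows(moves=[[-0.009,0,0,0,0,0,0.43],[-0.009,0,0,0,0,0,0.43],[-0.009,0,0,0,0,0,0.43],[-0.009,0,0,0,0,0,0.43],[-0.009,0,0,0,0,0,0.43],[-0.009,0,0,0,0,0,0.43],[-0.009,0,0,0,0,0,0.43],[-0.009,0,0,0,0,0,0.43],[-0.009,0,0,0,0,0,0.43],[-0.009,0,0,0,0,0,0.43],[-0.009,0,0,0,0,0,0.43],[0,0,0,0,0,0,0.43]])

```text
t: 19.2
ee_pos: [0.5027, 0.0413, 0.0002]
tcp_rot: [[0.139, -0.99, 0.001], [-0.99, -0.139, 0.0], [-0.0, -0.001, -1.0]]
ft_force: [-0.1, 0.1, -0.4]
width: 0.0496
grasp_force: 0.0
```

```bash
python3 -c "
from h import *
where();box2()
"
```

```text
t 19.20 TCP [5.027e-01 4.130e-02 2.000e-04] lane -0.0678 -0.0020 tool y err rad 0.0016 width 0.0496 F [-0.1  0.1 -0.4]
top 809 rect centre mm [ 3.6 18.7] size [119.   60.5] ang 0.01
  x -0.010 y -0.0082 0.0475
  x 0.020 y -0.0006 0.0477
  x 0.050 y 0.0075 0.0474
scene 1256 rect centre mm [-6.2 -3.2] size [144.8 103.6] ang 1.05
  x -0.040 y -0.0531 0.0454
  x -0.010 y -0.0529 0.0467
  x 0.020 y -0.0514 0.0456
  x 0.050 y -0.0535 0.0445
```

Call:
send_rows(moves=[[-0.004,0.0002,0,0,0,0,0.43],[-0.004,0.0002,0,0,0,0,0.43],[-0.004,0.0002,0,0,0,0,0.43],[-0.004,0.0002,0,0,0,0,0.43],[-0.004,0.0002,0,0,0,0,0.43],[-0.004,0,0,0,0,0,0.43],[-0.004,0,0,0,0,0,0.43],[0,0,0,0,0,0,0.43]])

```text
t: 20.3
ee_pos: [0.4984, 0.063, -0.0001]
tcp_rot: [[0.138, -0.99, 0.0], [-0.99, -0.138, 0.0], [-0.0, -0.0, -1.0]]
ft_force: [0.2, -0.8, 1.8]
width: 0.0493
grasp_force: 0.9
```

Call:
send_rows(moves=[[-0.0015,0,0,0,0,0,0.43],[-0.0015,0,0,0,0,0,0.43],[0,0,0,0,0,0,0.43]])

```text
t: 20.68
ee_pos: [0.498, 0.065, -0.0001]
tcp_rot: [[0.138, -0.99, -0.0], [-0.99, -0.138, 0.0], [-0.0, 0.0, -1.0]]
ft_force: [0.2, -2.5, 2.0]
width: 0.0495
grasp_force: 1.3
```

```bash
python3 -c "
from h import *
where();box2()
"
```

```text
t 20.68 TCP [ 4.98e-01  6.50e-02 -1.00e-04] lane -0.0437 -0.0006 tool y err rad 0.0026 width 0.0495 F [ 0.2 -2.5  2. ]
top 758 rect centre mm [27.5 20.7] size [118.9  59. ] ang 1.07
  x 0.020 y -0.0055 0.0493
  x 0.050 y 0.0043 0.0497
  x 0.080 y 0.0136 0.0495
scene 1304 rect centre mm [17.9 -1.1] size [141.7 103.8] ang 0.4
  x -0.010 y -0.0511 0.0477
  x 0.020 y -0.0513 0.0480
  x 0.050 y -0.0512 0.0451
  x 0.080 y -0.0510 0.0480
```

Call:
send_rows(moves=[[-0.0015,0,0,0,0,0,0.43],[-0.0015,0,0,0,0,0,0.43],[0,0,0,0,0,0,0.43]])

```text
t: 21.15
ee_pos: [0.4977, 0.0675, -0.0001]
tcp_rot: [[0.138, -0.99, -0.0], [-0.99, -0.138, 0.0], [-0.0, 0.0, -1.0]]
ft_force: [0.8, -2.3, 1.3]
width: 0.0496
grasp_force: 1.2
```

Call:
send_rows(moves=[[-0.001,0,0,0,0,0,0.43],[0,0,0,0,0,0,0.43]])

```text
t: 21.4
ee_pos: [0.4976, 0.0681, -0.0001]
tcp_rot: [[0.138, -0.99, -0.0], [-0.99, -0.138, -0.0], [0.0, 0.0, -1.0]]
ft_force: [1.7, -2.9, -0.2]
width: 0.0496
grasp_force: 1.7
```

Call:
send_rows(moves=[[-0.0015,0,0,0,0,0,0.43],[0,0,0,0,0,0,0.43]])

```text
t: 21.65
ee_pos: [0.4976, 0.0681, -0.0001]
tcp_rot: [[0.138, -0.99, -0.0], [-0.99, -0.138, -0.002], [0.001, 0.001, -1.0]]
ft_force: [3.5, -9.5, -0.0]
width: 0.0493
grasp_force: 4.7
```

Call:
send_rows(moves=[[-0.001,0,0,0,0,0,0.43],[0,0,0,0,0,0,0.43]])

```text
t: 21.9
ee_pos: [0.4975, 0.0682, 0.0001]
tcp_rot: [[0.138, -0.99, -0.0], [-0.99, -0.138, -0.002], [0.002, 0.001, -1.0]]
ft_force: [4.1, -13.0, 0.7]
width: 0.0494
grasp_force: 6.5
```

```bash
python3 -c "
from h import *
where();box2()
"
```

```text
t 21.90 TCP [4.975e-01 6.820e-02 1.000e-04] lane -0.0405 -0.0006 tool y err rad 0.0025 width 0.0494 F [  4.1 -13.    0.7]
top 750 rect centre mm [30.4 20.6] size [ 58.6 118.4] ang 89.91
  x 0.020 y -0.0055 0.0497
  x 0.050 y 0.0028 0.0498
  x 0.080 y 0.0133 0.0497
scene 1313 rect centre mm [20.6 -2.3] size [142.4 104.1] ang 0.32
  x -0.010 y -0.0523 0.0466
  x 0.020 y -0.0514 0.0455
  x 0.050 y -0.0508 0.0464
  x 0.080 y -0.0519 0.0472
```

The push force rose to 13 N with no further travel, and the box centre reads x=30.4 mm, so it is against the stop. I'll withdraw straight back out of the lane, lift, and check.

Call:
send_rows(moves=[[0.004,0,0,0,0,0,0.43],[0.012,0,0,0,0,0,0.43],[0.03,0,0,0,0,0,0.43],[0.03,0,0,0,0,0,0.43],[0.03,0,0,0,0,0,0.43],[0,0,-0.05,0,0,0,0.43],[0,0,-0.06,0,0,0,0.43],[0.05,0,-0.06,0,0,0,0.43],[0.05,0,0,0,0,0,0.43],[0.05,0,0,0,0,0,0.43],[0,0,0,0,0,0,0.43]])

```text
t: 23.38
ee_pos: [0.5257, -0.1345, 0.1357]
tcp_rot: [[0.135, -0.991, 0.0], [-0.991, -0.135, 0.0], [-0.0, -0.0, -1.0]]
ft_force: [-0.1, 0.7, -0.0]
width: 0.0492
grasp_force: 0.0
```

```bash
python3 -c "
from h import *
where();box2();crop('c3')
"
```

```text
t 23.38 TCP [ 0.5257 -0.1345  0.1357] lane -0.2451 -0.0000 tool y err rad 0.0061 width 0.0492 F [-0.1  0.7 -0. ]
top 791 rect centre mm [60.4 -0.4] size [100.6  59.3] ang 89.23
  x 0.050 y -0.0480 0.0327
  x 0.080 y -0.0486 0.0485
scene 1309 rect centre mm [29.9 -1.3] size [126.2 102.9] ang 0.15
  x -0.010 y -0.0517 0.0479
  x 0.020 y -0.0507 0.0483
  x 0.050 y -0.0508 0.0440
  x 0.080 y -0.0514 0.0491
```

View pics/c3.png

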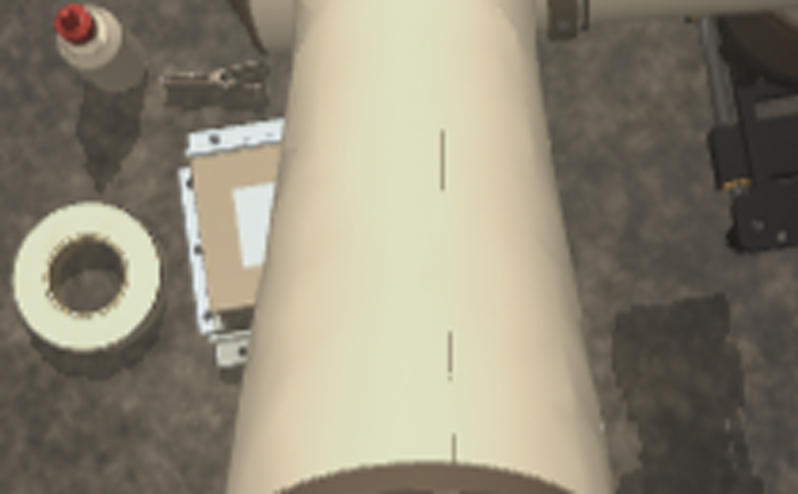

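The box's front edge, (195,155)–(208,308), lies flush along the stop. It is centred to within about 1 mm, and the hand is clear. Handing in.

```bash
python3 -c "
from workcell import arm
print(arm.hand_in())"
```

```text
the job is handed in; nothing more can be done
None
```

The job is handed in: the box sits squarely against the stop, about 1 mm off the lane's centre line by camera, and the hand is clear; I saw no contact with the rails or bystanders, but the hand-in returned no verdict.

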